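# Reset the intake shutter of the printer's fume filter

### The job

On the fume filter box, push the shutter lever clockwise (seen from above) all the way to its shut stop; then push it back the other way until its pointer stands at the one long mark of the scale, and leave it there with the hand clear. Only push the upright handle from its sides with the fingers, never pinch it, and leave the loose things around undisturbed.

Things in the scene. Friction and masses are not known exactly. Their poses are not given: they have to be found in the camera images.
- vent: Grey fume filter box, 100 mm high, fixed on the bench. Origin on the bench under the shutter's vertical axis, z up; the box reaches from -115 to +165 mm along its x and +-125 mm along its y. On top: a round rotary shutter, 190 mm across, its top 116 mm above the bench, and two low 8 mm stop pins, 107 mm from the axis, reaching 112 mm above the bench.
- shutter (a joint): Angle of the shutter disc with its lever, rad: 0 = fully shut, against its stop; grows counter-clockwise seen from above up to 1.4 = fully open, against the other stop. The lever's direction is the box's yaw - 0.698 + this angle. It turns stiffly (about 1.5 to 2 N at the handle) and stays where it is left.
- handle (a point): Middle of the upright black plastic handle on the lever, 98 mm from the shutter's axis, 135 mm above the bench. The handle is a plate standing along the lever's radius, 28 mm long radially: a web 6 mm thick, up to 160 mm above the bench, with a cheek on either side, 16 mm thick in all.
- face_ccw (a point): Middle of the outer face of the handle's cheek on the counter-clockwise side, 8 mm from the handle's middle plane: push here to turn the lever clockwise. The cheek is 22 mm long radially and spans 117 to 153 mm above the bench. Pressing on both cheeks at once counts as pinching.
- face_cw (a point): The same for the cheek on the clockwise side: push here to turn the lever counter-clockwise.
- pointer_tip (a point): Tip of the 4 mm wide black pointer that sticks out of the lever beyond the handle, 121 mm from the shutter's axis, over the scale.
- scale: White scale quadrant fixed on the box around the shutter, clamped at a different angle each time: 100 to 150 mm from the axis, 72 degrees wide, top 106 mm above the bench. Seven black radial marks 10 degrees apart, 4 mm wide: the middle one 27 mm long, the others 8 mm. Origin on the shutter's axis on top of the box, x along the long mark.
- long_mark (a point): Inner end of the long mark, 121 mm from the shutter's axis; the pointer's tip coincides with it in plan when the lever is set exactly.
- glue_stick: Bystander: white glue stick standing on the box, 30 mm across, 88 mm high. Origin under its centre.
- shell: Bystander: open white printed enclosure half on the bench, 130 x 90 x 35 mm. Origin under its centre.
- nozzle_jar: Bystander: glass jar with black cap on the bench, 52 mm across, 65 mm high. Origin under its centre.
- bearing: Bystander: brass flanged bushing standing on the bench, 40 mm across, 35 mm high. Origin under its centre.

How it is judged:
By the outcome, as a careful person would: the job done as asked, in the order asked, and still so for the second after the job is handed in, with the robot touching nothing.
It also fails if it takes over 50 s, if anything falls off the work surface, if the arm or the gripper's body presses on something with over 40 N, if the wrist force passes 120 N, or if a joint passes its speed limit or range.

### The arm

A 7-joint arm with a two-finger parallel gripper is mounted at the origin on the work surface. World frame = base frame: x ahead of the robot, y to its left, z up, the work surface at z = 0. Lengths are in m, angles in rad, forces in N, time in s.
With the tool pointing down it reaches from about 0.4 to 0.925 m from the base axis. Payload 5.6 kg.
Tool frame: the origin (TCP) lies on the centre line of the jaws, within the pads' length; the fingertips stand robot.tips_ahead ahead of it and the grasp point (between the pads) lies 5 mm behind it (robot.tips_ahead is the distance from the TCP to the fingertips, in m); z points along the fingers, y is the direction in which the jaws open and shut (so a half turn about z gives the same grasp; the last joint's range is limited). The gripper opens to 85 mm and grips with 20 to 120 N. Pads are 22 mm wide; open, the fingers measure 114 mm over their backs; the gripper's body (76 mm by 85 mm) begins 54 mm behind the grasp point. The pads swing forward as they close: fully open they stand 13 mm farther back than shut.
Start: joints at [1.068, 0.468, -0.012, 1.603, 0.006, 1.071, -0.056], TCP at [0.288, -0.583, 0.245] pointing down, gripper open.
Joint ranges: [-2.53, 2.53], [-0.31, 2.02], [-1.57, 1.55], [0.28, 2.44], [-1.29, 4.43], [0.15, 1.84], [-2.92, 2.92]. Speed limits (rad/s): [2.57, 2.57, 3.14, 3.14, 3.14, 3.14, 3.14].

### API

Orientations are given as a rotation vector (axis times angle).
In Python, from station import robot gives the robot as it stands. Calls block until the motion is done:
- robot.movep(position, orientation): joint-space move of the TCP to a pose.
- robot.move_linear(position, velocity=0.15, attitude=None): straight line of the TCP; attitude=None keeps the orientation; velocity is the mean speed in m/s.
- robot.move_j(angles): joint-space move.
- robot.command_gripper(opening): finger opening in m; the grip force is fixed at half the most; returns when the fingers have stopped.
- robot.hold(seconds).
- robot.solve_ik(position, orientation): joint angles nearest the present ones, or None.
- robot.get_state(): the state.
- robot.read_camera(name): name is "side" or "top"; returns (picture, depth): 480x640x3 uint8, blue, green, red; 480x640 float32, m along the optical axis (not along the pixel's ray), 0 where there is no reading.
- robot.camera_model(name): a dict with "fov_y" (degrees; the focal length in pixels is half the picture's height over the tangent of half this angle, whatever the lens; pixels are square), "cx", "cy" (the principal point, pixels), "k1" (the pictures are not rectified: a ray, as slopes to the right and down, at radius r is drawn at 1 + k1 r^2 times it, then the intrinsics apply), "R" (3x3) and "t" (3): a world point X has camera coordinates R X + t. Camera axes: x right, y down, z forward; pixel columns grow to the right and rows downward; lengths in m; the calibration is good to about 2 mm. A picture is of the moment at which its call begins. camera_model takes no time and is no camera call.
A pose or a line that the arm cannot do raises robot.Unreachable and nothing moves.
- robot.sign_off(): hands the job in, once; it reports no verdict.
The state is a dict: "time_s": time; "joint_pos": joint angles; "qvel": joint speeds; "joint_efforts": joint torques, N m; "tcp_pos": TCP position; "orientation": TCP orientation; "wrist_force": force on the tool from outside, world axes, zero at the start; "ft_torque": the same for the moment, N m; "width": finger opening in m.
Only numpy, scipy, OpenCV 4.12 (cv2) and the standard library are available. Lean on these libraries where they do the work, as an engineer would, in place of code of your own. Each camera call takes 0.05 s, during which the arm holds its last target. There are 200 camera calls.

## Working session

There is one attempt and no reset: what is moved stays moved. The work goes in short steps, each a Python script; the robot and the scene stay as the last script left them, time stands still between calls to the robot, and variables do not carry over. Pictures are saved under pics/ and viewed, about 8 in all and at most 12, crops included, and the job is handed in when it is done.

```bash
ls; mkdir -p pics
python3 - <<'E'
from station import robot
import cv2,numpy as np
for n in("top","side"):
    p,d=robot.read_camera(n);cv2.imwrite(f"pics/{n}0.png",p);np.save(f"pics/{n}0.npy",d)
    m=robot.camera_model(n);print(n,m, "C",-np.array(m["R"]).T@np.array(m["t"]))
s=robot.get_state();print(s,robot.tips_ahead)
E
```

```text
pics
top {'fov_y': 50.55278038831294, 'cx': 309.48468668362966, 'cy': 240.02037667161267, 'k1': -0.10929651251753453, 'R': array([[ 0.02697896, -0.99956868,  0.01160094],
       [-0.98373662, -0.02860965, -0.17732383],
       [ 0.17757925, -0.00662825, -0.98408418]]), 't': array([-0.01550615,  0.58526776,  1.02363263])} C [0.39439175 0.00802975 1.11130249]
side {'fov_y': 42.38312853754001, 'cx': 317.48371011049676, 'cy': 239.41065606368338, 'k1': -0.0069057161194119535, 'R': array([[-0.69468488, -0.71918606,  0.01357661],
       [-0.49962488,  0.46885334, -0.72838968],
       [ 0.51748227, -0.51278451, -0.68502858]]), 't': array([0.39941194, 0.37267342, 1.23434358])} C [-0.17508857  0.74547459  1.11158944]
{'time_s': 0.1, 'joint_pos': array([ 1.06795615,  0.46834688, -0.01159828,  1.60355782,  0.00598673,
        1.07139344, -0.05631514]), 'qvel': array([-3.89443805e-05, -3.03324802e-03,  5.98189609e-05, -2.45024594e-03,
       -2.14959464e-04, -7.39865223e-04, -4.26365593e-04]), 'joint_efforts': array([ 1.36010131e-03, -5.33518732e+01,  2.21148710e-02, -2.51966071e+01,
        1.15964311e-02,  4.32095971e-03,  7.76940709e-06]), 'tcp_pos': array([ 0.28819621, -0.58206568,  0.24438519]), 'orientation': array([-3.05739592e+00, -7.15466350e-01,  7.63518761e-04]), 'wrist_force': array([ 0.02429549, -0.013256  , -0.84637372]), 'ft_torque': array([0.01135226, 0.0119149 , 0.02406206]), 'width': 0.08541167410329022} 0.014
```

View pics/top0.png

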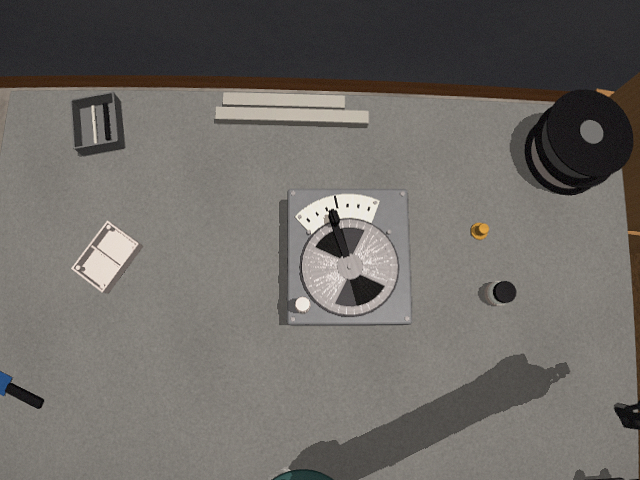

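View pics/side0.png

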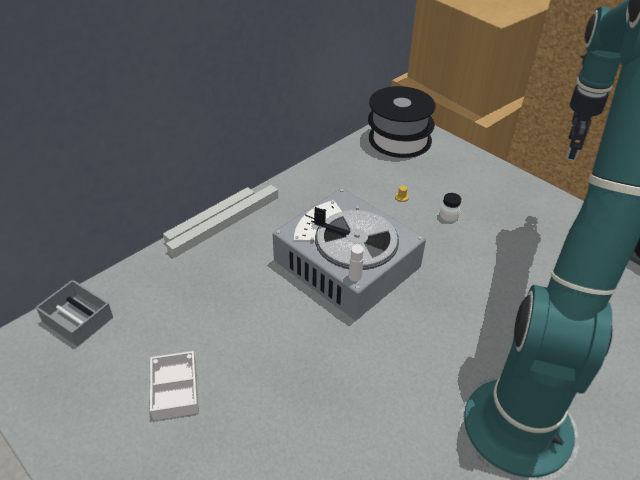

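```bash
cat > h.py <<'E'
from station import robot
import cv2,numpy as np
def cam(n):
    m=robot.camera_model(n);f=240/np.tan(np.radians(m["fov_y"]/2))
    return np.array([[f,0,m["cx"]],[0,f,m["cy"]],[0,0,1]]),np.array([m["k1"],0,0,0,0.]),np.array(m["R"]),np.array(m["t"])
def plane(n,px,z):
    K,D,R,t=cam(n);u=cv2.undistortPoints(np.float64(px).reshape(-1,1,2),K,D).reshape(-1,2)
    d=np.c_[u,np.ones(len(u))]@R;C=-R.T@t
    return C+d*((z-C[2])/d[:,2])[:,None]
def proj(n,X):
    K,D,R,t=cam(n);return cv2.projectPoints(np.float64(X).reshape(-1,3),cv2.Rodrigues(R)[0],t,K,D)[0].reshape(-1,2)
def grab(n,k=4):
    return np.mean([robot.read_camera(n)[0].astype(float) for _ in range(k)],0)
E
python3 - <<'E'
from h import *
p=cv2.imread("pics/top0.png");g=cv2.cvtColor(p,cv2.COLOR_BGR2GRAY)
cv2.imwrite("pics/c1.png",cv2.resize(p[182:334,275:420],None,fx=3.9,fy=3.9,interpolation=cv2.INTER_CUBIC))
s=cv2.imread("pics/side0.png")
cv2.imwrite("pics/c2.png",cv2.resize(s[180:315,265:430],None,fx=4.4,fy=4.4,interpolation=cv2.INTER_CUBIC))
print(g[260,270:300],g[260,400:418],g[184:200,320],g[318:334,370])
d=np.load("pics/top0.npy");print(d[267,349],plane("top",[[288,190],[408,190],[410,325],[288,325]],.1),plane("top",[349,267],.116))
E
```

```text
[133 136 127 124 124 131 132 133 134  79  81  82  82  81  80  82  83  45
 111 130 141 139 138 136 139 139 139 139 143 145] [142 142 142 138 142 142 142 141 135 112 120 135 134 136 133 135 134 132] [131 132 129 129 127 120 130 133 137 139 138 139 142 134 130 195] [150 152 149 154 143 123  76  86 127 123 125 127 128 124 125 126]
0.9982302 [[ 0.68025846  0.04828557  0.1       ]
 [ 0.68821018 -0.20020959  0.1       ]
 [ 0.41163164 -0.20250468  0.1       ]
 [ 0.40577688  0.03890128  0.1       ]] [[ 0.52214786 -0.07813964  0.116     ]]
```

View pics/c1.png

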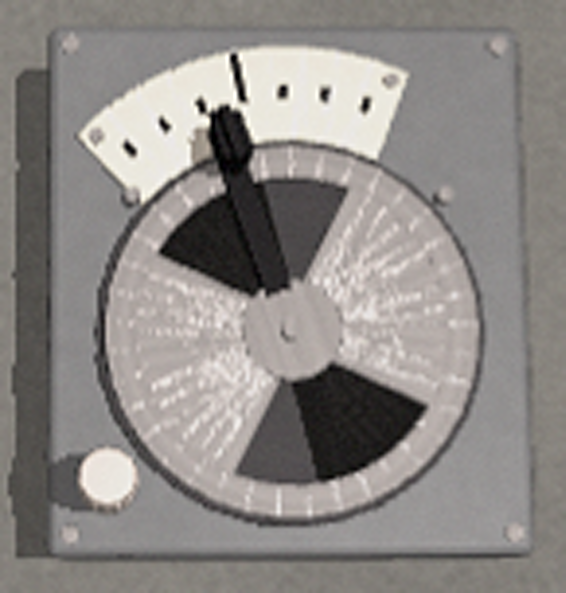

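View pics/c2.png

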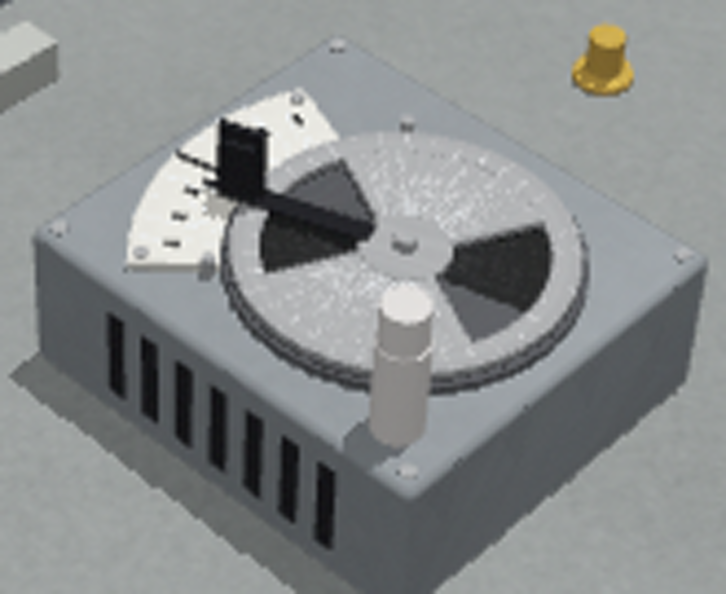

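```bash
cat > m.py <<'E'
from h import *
from scipy.optimize import least_squares
p=grab("top",4).astype(np.float32);g=p.mean(2)
np.save("pics/g.npy",g)
def cen(x,y,r,sgn):
    x=275+(x+.5)/3.9-.5;y=182+(y+.5)/3.9-.5
    Y,X=np.mgrid[0:480,0:640];m=(np.hypot(X-x,Y-y)<=r)
    ring=(np.hypot(X-x,Y-y)<=r+1.5)&~m;b=np.median(g[ring])
    w=np.clip(sgn*(g-b)-6,0,None)*m
    return [(w*X).sum()/w.sum(),(w*Y).sum()/w.sum()]
sc=np.array([cen(*c,3.5,1) for c in [(70,43),(497,45),(70,534),(516,532)]])
S=plane("top",sc,.101)[:,:2];print("screws",S)
print([np.linalg.norm(S[a]-S[b]) for a,b in((0,1),(2,3),(0,2),(1,3))])
yaws=[np.arctan2(*(S[a]-S[b])[::-1]) for a,b in((0,2),(1,3))]+[np.arctan2(*(S[a]-S[b])[::-1])-np.pi/2 for a,b in((0,1),(2,3))]
print("yaws",np.degrees(yaws));yaw=np.mean(yaws)
A=S.mean(0)-.025*np.array([np.cos(yaw),np.sin(yaw)]);print("axis from screws",A)
hub=plane("top",[[275+288.5/3.9-.5,182+332.5/3.9-.5]],.118);print("hub",hub)
mk=np.array([cen(x,y,2.6,-1) for x,y in[(128,150),(165,125),(202,105),(283,92),(325,95),(365,103)]])
M=plane("top",mk,.106)[:,:2]
# long mark: dark points
Y,X=np.mgrid[0:480,0:640];xx=(X-275+.5)*3.9-.5;yy=(Y-182+.5)*3.9-.5
m=(abs(xx-237)<14)&(yy>58)&(yy<96);w=np.clip(200-g,0,None)*m
rows=[r for r in range(480) if w[r].sum()>60]
L=plane("top",[[(w[r]*X[r]).sum()/w[r].sum(),r] for r in rows],.106)[:,:2]
k=np.array([3,2,1,-1,-2,-3])*np.radians(10)
# fit: axis unknown, radius, angle
f=lambda q:np.r_[(M-q[:2]-q[2]*np.c_[np.cos(q[3]+k),np.sin(q[3]+k)]).ravel()]
q=least_squares(f,[*A,.13,.2]).x;print("fit marks",q[:3],np.degrees(q[3]),"res mm",(f(q)*1e3).round(1))
for a in(A,q[:2],hub[0,:2]):
    d=M-a;print("angles",np.degrees(np.arctan2(d[:,1],d[:,0])-k).round(2),np.hypot(*d.T).round(4)); d=L-a;print(" long",np.degrees(np.arctan2(d[:,1],d[:,0])).round(2))
v=np.linalg.svd(L-L.mean(0))[2][0];print("long dir",np.degrees(np.arctan(v[1]/v[0])))
pin=plane("top",[cen(131,196,2.5,1),cen(445,195,2.5,1)],.112)[:,:2];d=pin-A;print("pins",pin,np.hypot(*d.T),np.degrees(np.arctan2(d[:,1],d[:,0])))
gl=plane("top",[[302.2,304]],.188);print("glue",gl)
E
python3 m.py
```

```text
screws [[ 0.67466604  0.03823911]
 [ 0.68072537 -0.18823733]
 [ 0.41817106  0.03022605]
 [ 0.42499698 -0.1961753 ]]
[np.float64(0.22655748451157207), np.float64(0.2265042281566528), np.float64(0.25662011613317615), np.float64(0.25585155549852284)]
yaws [1.78937218 1.77792536 1.53256951 1.72692389]
axis from screws [ 0.52465095 -0.07973145]
hub [[ 0.52234604 -0.07692174  0.118     ]]
fit marks [ 0.52514163 -0.07943788  0.12555327] 12.684589728737196 res mm [-0.1  0.1 -0.2 -0.2  0.4 -0.  -0.2  0.2  0.1  0.  -0.1 -0.1]
angles [12.69 12.64 12.65 12.9  12.86 12.83] [0.1261 0.1258 0.1265 0.1259 0.1261 0.1259]
 long [12.83 12.65 12.66 12.61 12.73 12.76 12.67 12.61 12.62 12.76]
angles [12.74 12.65 12.61 12.77 12.7  12.63] [0.1256 0.1253 0.1259 0.1254 0.1257 0.1255]
 long [12.76 12.58 12.58 12.53 12.66 12.68 12.59 12.53 12.54 12.68]
angles [11.04 11.   11.08 11.59 11.75 11.94] [0.126  0.1263 0.1276 0.1281 0.1288 0.1289]
 long [11.56 11.37 11.35 11.29 11.39 11.39 11.28 11.2  11.19 11.31]
long dir 13.037446125497114
pins [[ 0.59326749  0.00397173]
 [ 0.5975594  -0.15810214]] [0.10823332 0.10704021] [ 50.65646492 -47.0678854 ]
glue [[0.44313605 0.01180471 0.188     ]]
```

```bash
cat > arm.py <<'E'
from h import *
from scipy.spatial.transform import Rotation as Ro
A=np.array([.5249,-.0796]);YAW=np.radians(1.75);MARK=np.radians(12.7);SHUT=YAW-.698
def pose(th,s,z=.138):
    er=np.array([np.cos(th),np.sin(th)]);et=np.array([-er[1],er[0]])
    return np.r_[A+.098*er+s*et,z],(Ro.from_euler("z",th)*Ro.from_euler("x",np.pi)).as_rotvec()
def go(th,s,z=.138,v=.08):
    p,o=pose(th,s,z);robot.move_linear(p,v,o)
def ft(th):
    f=robot.get_state()["wrist_force"];return float(f[1]*np.cos(th)-f[0]*np.sin(th))
E
python3 - <<'E'
from arm import *
d=np.radians
for th,s in((15,0),(15,-.02),(-38,-.024),(-38,.03),(13,.03)):
    print(th,s,np.round(robot.solve_ik(*pose(d(th),s)),2))
robot.command_gripper(.06)
robot.movep(*pose(d(15),0,.28)); 
s=robot.get_state();print(s["time_s"],s["width"],s["tcp_pos"],s["wrist_force"])
cv2.imwrite("pics/side1.png",cv2.resize(robot.read_camera("side")[0][80:300,240:460],None,fx=2.7,fy=2.7))
E
```

```text
15 0 [ 0.23  0.56 -0.26  1.74  0.18  0.86 -1.42]
15 -0.02 [ 0.24  0.57 -0.23  1.73  0.17  0.86 -1.38]
-38 -0.024 [ 0.18  0.52  0.04  1.79 -0.03  0.83 -2.  ]
-38 0.03 [ 0.12  0.56  0.02  1.73 -0.02  0.85 -2.09]
13 0.03 [ 0.19  0.55 -0.26  1.76  0.18  0.85 -1.5 ]
2.9083 0.060179097645414965 [ 0.61945707 -0.05572709  0.27981042] [-0.25045953  0.11329507 -0.05644256]
```

View pics/side1.png

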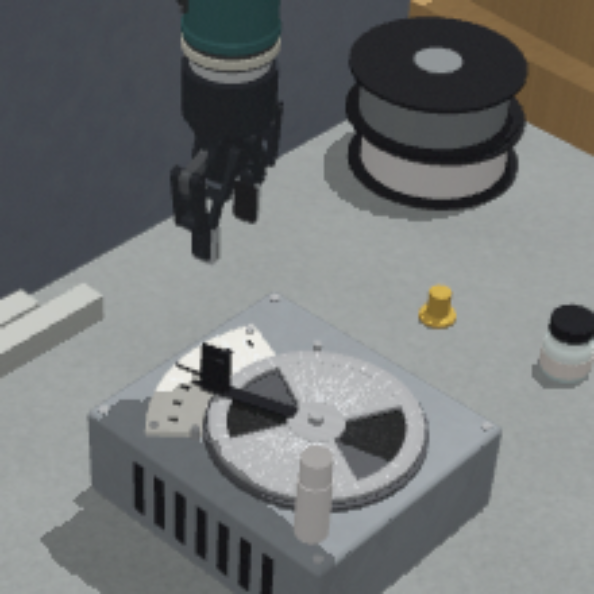

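The view shows the open gripper above the handle (handle near 215,365 in the crop), with its fingers on either side tangentially. Next I descend and push clockwise.

Run:
```python
from arm import *
d=np.radians
go(d(15),0,.138,.12)
print("down",robot.get_state()["wrist_force"],robot.get_state()["tcp_pos"])
for th in (15,10,0,-10,-20,-30,-36):
    go(d(th),-.020,v=.06);print(th,round(ft(d(th)),2),end=" | ")
th=-36
while th>-43:
    th-=.5;go(d(th),-.020,v=.03);robot.hold(.05);f=ft(d(th));print(th,round(f,2),end=" | ")
    if abs(f)>9:break
s=robot.get_state();print(s["time_s"],s["width"],s["tcp_pos"],s["wrist_force"])
```

```text
down [-0.38150781  0.57223382  0.4536661 ] [ 0.62019171 -0.05419371  0.13888551]
15 -0.65 | 10 -0.45 | 0 0.35 | -10 -0.18 | -20 0.15 | -30 0.31 | -36 1.04 | -36.5 0.65 | -37.0 1.73 | -37.5 0.9 | -38.0 1.34 | -38.5 0.21 | -39.0 1.52 | -39.5 5.61 | -40.0 6.91 | -40.5 9.13 | 9.8583 0.05987634653185527 [ 0.58790086 -0.15627938  0.13798611] [ 6.56313848  6.39619435 -2.84238883]
```

Contact with the stop came where predicted: the commanded lever angle was about -38.2°, and the force then rose to 9 N. Now I check the shut position, then push back to just short of the mark.

Run:
```python
from arm import *
d=np.radians
go(d(-38),0,v=.08)
cv2.imwrite("pics/shut_side.png",robot.read_camera("side")[0])
for th in (-38,-30,-20,-10,0,6,10,13.2):
    go(d(th),.020,v=.06 if th<10 else .03);print(th,round(ft(d(th)),2),end=" | ")
robot.hold(.3)
s=robot.get_state();print(s["time_s"],s["width"],s["tcp_pos"],pose(d(13.2),.02)[0],ft(d(13.2)))
go(d(12.5),0,v=.08)
go(d(12.5),0,.26,v=.15)
robot.movep(*pose(d(-60),.0,.34))
print(robot.get_state()["time_s"])
for n in("top","side"):
    p=np.clip(grab(n,4),0,255).astype(np.uint8);cv2.imwrite(f"pics/{n}2.png",p)
t=cv2.imread("pics/top2.png")[182:282,290:410];q=cv2.imread("pics/side2.png")[190:270,280:400]
a=cv2.imread("pics/shut_side.png")[180:315,265:430]
cv2.imwrite("pics/v2.png",np.hstack([cv2.resize(t,(400,500),interpolation=cv2.INTER_CUBIC)*1,cv2.resize(q,(400,500),interpolation=cv2.INTER_CUBIC)]))
cv2.imwrite("pics/v2.png",cv2.vconcat([cv2.resize(t,(480,400),interpolation=2),cv2.resize(q[:50],(480,200),interpolation=2)]) )
```

```text
-38 -0.12 | -30 -1.06 | -20 -1.49 | -10 0.24 | 0 0.22 | 6 -0.94 | 10 0.19 | 13.2 -0.17 | 13.8917 0.06015609129860917 [ 0.61573073 -0.03773293  0.13796748] [ 0.61574372 -0.03775004  0.138     ] 0.14083293780822956
16.2
```

View pics/v2.png

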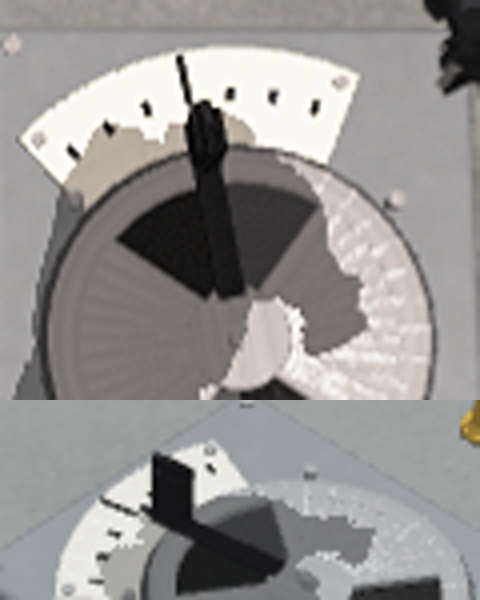

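Run:
```python
from arm import *
def world(n,d,m):
    v,u=np.nonzero(m);K,D,R,t=cam(n)
    c=cv2.undistortPoints(np.float64(np.c_[u,v]).reshape(-1,1,2),K,D).reshape(-1,2)
    return (np.c_[c,np.ones(len(c))]*d[m][:,None]-t)@R,np.c_[u,v]
for n in("top","side"):
    d=np.mean([robot.read_camera(n)[1] for _ in range(6)],0)
    m=d>0;W,px=world(n,d,m)
    g=cv2.imread(f"pics/{n}2.png").mean(2)[px[:,1],px[:,0]]
    rel=W[:,:2]-A;r=np.hypot(*rel.T);th=np.degrees(np.arctan2(rel[:,1],rel[:,0]))
    k=(r<.13)&(W[:,2]>.154)&(W[:,2]<.17)&(abs(th-12)<15)
    print(n,"handle top",k.sum(),W[k].mean(0),"mean ang",th[k].mean(),"r",r[k].mean())
    print("  disc z",np.median(W[(r>.03)&(r<.09)&(abs(th-12)>40),2]))
    for a,b in((.04,.05),(.05,.06),(.06,.07),(.07,.08)):
        k=(r>a)&(r<b)&(abs(th-12)<15)&(W[:,2]>.1195)&(W[:,2]<.14)
        if k.sum(): print("  arm",a,k.sum(),th[k].mean().round(2),W[k,2].mean().round(4))
    k=(r>.112)&(r<.124)&(abs(th-12)<8)&(W[:,2]>.108)&(W[:,2]<.130)&(g<70)
    if k.sum(): print("  pointer",k.sum(),th[k].mean().round(2),W[k,2].mean())
p=cv2.imread("pics/side2.png")[205:245,290:350]
cv2.imwrite("pics/v3.png",cv2.resize(p,(780,520),interpolation=2))
pt=proj("side",[np.r_[A+rr*np.array([np.cos(MARK),np.sin(MARK)]),.106] for rr in(.121,.148)]);print(pt,(pt-[290,205])*13+6)
```

```text
top handle top 51 [ 0.61875456 -0.05951103  0.15924972] mean ang 12.075658473154753 r 0.0960052603932709
  disc z 0.6882755927642943
  pointer 2 12.24 0.11414415443133719
side handle top 41 [ 0.61786485 -0.05753351  0.15804931] mean ang 13.365834067066904 r 0.095579029420537
  disc z 0.4996621013715853
  pointer 3 12.75 0.11423073405780514
[[314.36196491 218.82028948]
 [305.2665262  214.77038993]] [[322.70554386 185.66376318]
 [204.46484064 133.01506915]]
```

View pics/v3.png

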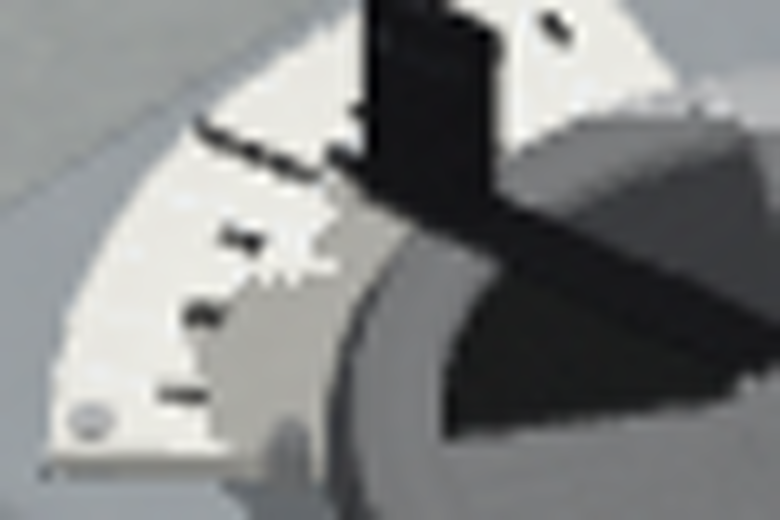

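Run:
```python
from arm import *
# shift of side camera relative to top, from short marks (z .106), blobs in side2
g=cv2.imread("pics/side2.png").mean(2);Y,X=np.mgrid[0:480,0:640]
R=lambda r,a,z:np.r_[A+r*np.array([np.cos(a),np.sin(a)]),z]
D=[]
for k in(3,2,1,-2,-3):
    e=proj("side",R(.1258,MARK+np.radians(10*k),.106))[0]
    m=np.hypot(X-e[0],Y-e[1])<=3.;w=np.clip(150-g,0,None)*m
    c=np.array([(w*X).sum(),(w*Y).sum()])/max(w.sum(),1);D.append(c-e);print(k,e.round(1),(c-e).round(2),w.sum().round())
off=np.median(D,0);print("offset",off)
tip=np.array([290,205])+(np.array([335,155])+.5)/13-.5-off
for z in(.112,.114,.116,.118): 
    print(z,"tip ang needed: ",[(a,(proj("side",R(.121,np.radians(a),z))[0]-tip).round(2).tolist()) for a in(11.5,12.1,12.7,13.3)])
# top: silhouette of handle's outer end over the white scale
g=cv2.imread("pics/top2.png").mean(2)
for r in range(204,216):
    x=np.arange(325,357);w=np.clip(110-g[r,325:357],0,None)
    if r<208: pass
    c=(w*x).sum()/w.sum()
    o=[]
    for z in(.106,.115,.153,.160):
        q=plane("top",[[c,r]],z)[0,:2]-A;o.append((np.degrees(np.arctan2(q[1],q[0])).round(2),np.hypot(*q).round(4)))
    print(r,c.round(2),(w>40).sum(),o)
```

```text
3 [304.  235.1] [-0.06 -0.1 ] 190.0
2 [305.5 229. ] [-0.22 -0.2 ] 339.0
1 [308.4 223.3] [-0.08 -0.16] 242.0
-2 [324.8 209.8] [-0.12 -0.14] 3560.0
-3 [332.2 206.9] [ 0.09 -0.35] 213.0
offset [-0.07812145 -0.15960974]
0.112 tip ang needed:  [(11.5, [-0.42, -0.2]), (12.1, [-0.71, 0.08]), (12.7, [-1.0, 0.36]), (13.3, [-1.28, 0.64])]
0.114 tip ang needed:  [(11.5, [-0.41, -0.81]), (12.1, [-0.7, -0.53]), (12.7, [-0.99, -0.25]), (13.3, [-1.27, 0.03])]
0.116 tip ang needed:  [(11.5, [-0.4, -1.43]), (12.1, [-0.69, -1.15]), (12.7, [-0.98, -0.87]), (13.3, [-1.27, -0.59])]
0.118 tip ang needed:  [(11.5, [-0.39, -2.05]), (12.1, [-0.69, -1.77]), (12.7, [-0.97, -1.49]), (13.3, [-1.26, -1.21])]
204 341.52 2 [(np.float64(7.85), np.float64(0.1286)), (np.float64(8.27), np.float64(0.1264)), (np.float64(10.24), np.float64(0.1172)), (np.float64(10.63), np.float64(0.1155))]
205 340.63 2 [(np.float64(8.78), np.float64(0.1267)), (np.float64(9.22), np.float64(0.1246)), (np.float64(11.25), np.float64(0.1155)), (np.float64(11.66), np.float64(0.1139))]
206 340.16 3 [(np.float64(9.35), np.float64(0.1248)), (np.fl
[... 1012 characters left out ...]
83 9 [(np.float64(9.6), np.float64(0.1122)), (np.float64(10.1), np.float64(0.1102)), (np.float64(12.45), np.float64(0.1017)), (np.float64(12.92), np.float64(0.1002))]
213 340.45 10 [(np.float64(10.17), np.float64(0.1102)), (np.float64(10.69), np.float64(0.1082)), (np.float64(13.1), np.float64(0.0999)), (np.float64(13.59), np.float64(0.0984))]
214 340.55 10 [(np.float64(10.24), np.float64(0.1081)), (np.float64(10.76), np.float64(0.1062)), (np.float64(13.23), np.float64(0.0979)), (np.float64(13.73), np.float64(0.0965))]
215 340.76 10 [(np.float64(10.2), np.float64(0.106)), (np.float64(10.74), np.float64(0.1041)), (np.float64(13.25), np.float64(0.0959)), (np.float64(13.76), np.float64(0.0945))]
```

Run:
```python
from arm import *
d=np.radians
def meas():
  for n in("top","side"):
    dd=np.median([robot.read_camera(n)[1] for _ in range(8)],0)
    K,D,R,t=cam(n);v,u=np.mgrid[180:300,270:420].reshape(2,-1)
    c=cv2.undistortPoints(np.float64(np.c_[u,v]).reshape(-1,1,2),K,D).reshape(-1,2)
    W=(np.c_[c,np.ones(len(c))]*dd[v,u][:,None]-t)@R
    rel=W[:,:2]-A;r=np.hypot(*rel.T);th=np.degrees(np.arctan2(rel[:,1],rel[:,0]))
    for z in(.154,.157,.158,.159):
        k=(r<.13)&(W[:,2]>z)&(W[:,2]<.168)&(abs(th-12)<15)
        tt=rel[k]@np.array([-np.sin(MARK),np.cos(MARK)])
        if k.sum():print(n,z,k.sum(),"ang",round(12.7+np.degrees(tt.mean()/r[k].mean()),2),"t-range mm",(tt.min()*1e3).round(1),(tt.max()*1e3).round(1))
meas()
robot.movep(*pose(d(12.5),0,.26))
go(d(12.5),0,.138,.12)
go(d(12.5),.016,v=.06);go(d(13.85),.020,v=.02);robot.hold(.3);s=robot.get_state();print(s["tcp_pos"]-pose(d(13.85),.02)[0],s["width"],ft(d(13)))
go(d(12.5),0,v=.06);go(d(12.5),0,.26,.15);robot.movep(*pose(d(-60),0,.34));print(robot.get_state()["time_s"])
meas()
for n in("top","side"):cv2.imwrite(f"pics/{n}4.png",np.clip(grab(n),0,255).astype(np.uint8))
t=cv2.imread("pics/top4.png");q=cv2.imread("pics/side4.png")
cv2.imwrite("pics/v4.png",cv2.vconcat([cv2.resize(t[185:235,305:385],(640,300),interpolation=2),cv2.resize(q[200:240,285:350],(640,300),interpolation=2)]))
```

```text
top 0.154 53 ang 12.05 t-range mm -7.1 2.1
top 0.157 46 ang 12.05 t-range mm -4.4 2.1
top 0.158 45 ang 12.09 t-range mm -4.1 2.1
top 0.159 39 ang 12.13 t-range mm -4.1 2.1
side 0.154 42 ang 13.5 t-range mm -3.8 7.4
side 0.157 29 ang 12.98 t-range mm -3.8 3.9
side 0.158 24 ang 12.76 t-range mm -3.8 3.9
side 0.159 20 ang 12.78 t-range mm -3.4 3.9
[-2.43239128e-07 -2.68772937e-05 -1.96848918e-05] 0.05983065677825467 0.5173222297236394
23.7083
top 0.154 54 ang 12.93 t-range mm -5.5 6.6
top 0.157 46 ang 12.74 t-range mm -3.0 2.8
top 0.158 45 ang 12.72 t-range mm -3.0 2.8
top 0.159 39 ang 12.73 t-range mm -2.9 2.7
side 0.154 40 ang 14.21 t-range mm -2.2 8.4
side 0.157 28 ang 13.7 t-range mm -2.2 4.8
side 0.158 23 ang 13.52 t-range mm -2.2 4.8
side 0.159 18 ang 13.38 t-range mm -2.2 4.8
```

View pics/v4.png

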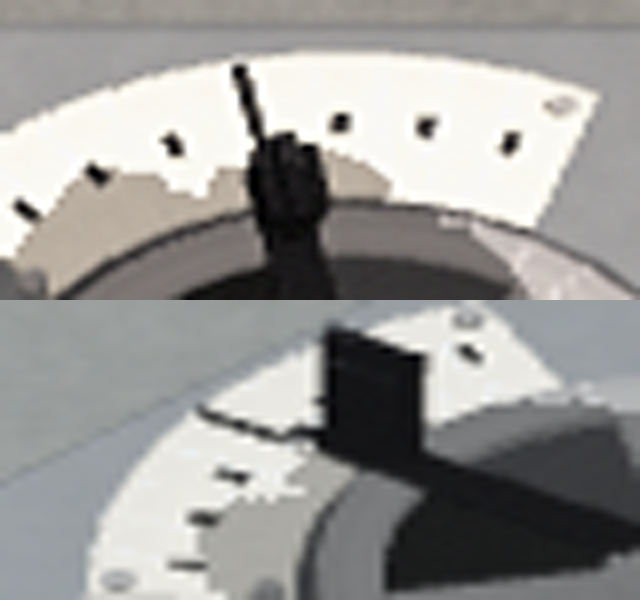

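Run:
```python
from h import *
for n in("top","side"):
    a=cv2.imread(f"pics/{n}0.png");b=cv2.imread(f"pics/{n}4.png")
    pts={"glue":(.443,.012,.188)}
    for nm,bx in ({"glue":(293,295,20,18),"shell":(70,218,72,76),"bearing":(468,218,26,26),"jar":(478,278,42,30)} if n=="top" else {"glue":(345,240,24,45),"shell":(145,345,60,75),"bearing":(392,183,22,22),"jar":(436,190,30,34)}).items():
        x,y,w,h=bx;A_,B_=[cv2.cvtColor(i[y:y+h,x:x+w],6).astype(np.float32) for i in(a,b)]
        print(n,nm,"shift px",np.round(cv2.phaseCorrelate(A_,B_)[0],2))
print(robot.get_state()["time_s"],robot.get_state()["wrist_force"]);robot.sign_off()
```

```text
top glue shift px [0.05 0.44]
top shell shift px [-0.02 -0.  ]
top bearing shift px [0.67 0.62]
top jar shift px [15.46 14.29]
side glue shift px [-0.18  0.75]
side shell shift px [-0.    0.49]
side bearing shift px [-0.02  0.02]
side jar shift px [-0.    0.02]
24.9083 [ 0.15557088 -0.42271978 -0.27736792]
the job is handed in; nothing more can be done
```

The shutter lever was pushed clockwise to its shut stop and then back to the long mark. The job is handed in at 24.9 s with the hand clear and the wrist force near zero.

**How:** The gripper was held open at 60 mm around the handle, so only one finger touched a cheek at a time. I stopped the return push about 0.6° short, looked, and then nudged it on.

**Shut stop:** The force rose to 9 N where the box's measured yaw put the stop, about −38.2° in the world frame. This rests on force and position only. I saved a side picture of the shut position but did not view it.

**Final angle:** the long mark is at 12.7°.

| Measurement | Lever angle |
|---|---|
| Top camera depth, top edge of the handle | 12.73° |
| Finger position | about 12.7° |
| Side camera depth | about 13.4° |

The side camera disagrees by about 0.7°. I put that down to it also seeing the handle's side face, plus calibration error, and trusted the other two. In the last pictures the pointer ran into the long mark in both views.

**Loose things:** Compared with the first pictures, the side view showed no shift of the jar or bearing. The shell and glue stick showed apparent shifts under 1 pixel. The top-view jar check failed with a 15-pixel jump, and the bearing there read about 0.7 pixel. I think the parked arm or its shadow in that view caused the jump, because the side view shows the jar unmoved.

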